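# Unhook the tangled eye hook and sort both hooks into the tray

## Robot

A 6-joint arm with a two-finger parallel gripper is mounted at the origin on the work surface. World frame = base frame: x ahead of the robot, y to its left, z up, the work surface at z = 0. Lengths are in mm, angles in rad, forces in N, time in s.
With the tool pointing down it reaches from about 400 to 825 mm from the base axis. Payload 7 kg.
Tool frame: the origin (TCP) lies at the very end of the fingers, on their centre line; the grasp point (between the pads) lies 19 mm behind it; z points along the fingers, y is the line along which they close (so a half turn about z gives the same grasp; the last joint's range is limited). The gripper opens to 88 mm and grips with 3 to 60 N. Pads are 19 mm wide; open, the fingers measure 130 mm over their backs; the gripper's body (78 mm by 193 mm) begins 47 mm behind the grasp point.
Start: joints at [1.601, 0.359, 0.012, 0, -1.224, -0.288], TCP at [172.104, 652.668, 226.561] pointing down, gripper open.
Joint ranges: [-3.07, 3.07], [-1.43, 2.12], [-1.02, 1.25], [-3.03, 1.67], [-3.05, -0], [-3.03, 3.03]. Speed limits (rad/s): [2.39, 2.39, 3.01, 3.14, 3.14, 3.14].

## Interface

Orientations are given as a unit quaternion [x, y, z, w].
In Python, from plant import bot gives the robot as it stands. Calls block until the motion is done:
- bot.move_ptp(position, orientation): joint-space move of the TCP to a pose.
- bot.line_to(position, velocity=150, ori=None): straight line of the TCP; ori=None keeps the orientation; velocity is the mean speed in mm/s.
- bot.move_joints(angles): joint-space move.
- bot.move_gripper(opening, force=None): finger opening in mm; force is the grip in N (None keeps the last); returns when the fingers have stopped.
- bot.pause(seconds).
- bot.solve_ik(position, orientation): joint angles nearest the present ones, or None.
- bot.read_state(): the state.
- bot.camera(name): name is "scene" or "side" or "wrist"; returns the picture (480x640x3 uint8, red, green, blue); there is no depth.
- bot.get_calibration(name): a dict with "fx", "fy", "cx", "cy" (pixels), "distortion" ([k1, k2, p1, p2, k3] as OpenCV has them; the pictures are not rectified), "view" (4x4, takes a point from world to camera coordinates); the wrist camera has in their place "T_tool_cam" (4x4, takes a point from camera to tool coordinates, whose origin is the TCP and whose axes are the flange's). Camera axes: x right, y up, looking along -z (the intrinsics and any distortion apply to the point x, -y, -z); pixel columns grow to the right and rows downward; lengths in mm; the calibration is good to about 2 mm. A picture is of the moment at which its call begins: read the wrist's pose just before it. get_calibration takes no time and is no camera call.
A pose or a line that the arm cannot do raises bot.Unreachable and nothing moves.
- bot.close_job(): hands the job in; it is judged then, once.
The state is a dict: "t": time; "joint_pos": joint angles; "qvel": joint speeds; "tau": joint torques, N m; "tcp_pos": TCP position; "eef_rot": TCP orientation; "contact_force": force on the tool from outside, world axes, zero at the start; "moment": the same for the moment, N m; "width": finger opening in mm; "finger_force": force on a finger pad.
Only numpy, scipy, OpenCV 4.12 (cv2) and the standard library are available. Lean on these libraries where they do the work, as an engineer would, in place of code of your own. Each camera call takes 0.05 s, during which the arm holds its last target. There are 200 camera calls.

## Task

The eye hook is caught on the standing plate hook on the cutting mat: lift and twist it free without picking the plate hook up along with it or tipping it over. Then set the eye hook flat in the long bay of the grey tray and stand the plate hook on its foot in the empty short bay; set both down rather than dropping them, and leave the other things where they are.

Things in the scene. Friction and masses are not known exactly. Their poses are not given: they have to be found in the camera images.
- plate_hook: Bare steel swivel hook standing loose on a round foot, 0.30 kg (+-25 %). Origin: centre of the foot's underside, z up. Foot 64 mm across, 5 mm thick. From its centre rises an 8 mm bar, the shank, bent over into a crook like an upside-down U, ending in a free tip 36 mm to one side of the shank (centre to centre). Top of the crook 50 mm, lowest point of the tip 20 mm above the origin.
- shank (a point): On the axis of the shank, above the foot's centre, 15 mm above the origin. The crook swivels stiffly (about 0.05 N m) about this axis; which way its tip points is NOT told by any pose here: look, or feel for it. It is within 1.1 rad of the plate hook's x axis at the start. Seen from above the crook is a bar 44 x 8 mm from the shank to the tip; its bend has 18 mm centre-line radius.
- eye_hook: Bare steel eye hook, loose, 0.16 kg (+-25 %), bar 8 mm thick. Origin: centre of its oblong eye, on the underside plane; z up. Eye opening 48 mm (x) by 18 mm (y), corners cut 6 mm; 64 x 34 mm outside. A bar leads in -x to the grip block and a tail hook. All of it is 8 mm high but for the block. It starts with the shank inside the eye, resting on the foot, sloping 0.05 rad down to its tail.
- eye (a point): Centre of the eye, 4 mm above the underside. The eye starts over 0.3 rad out of line with the crook. It passes over the crook only with its long axis parallel to the line from shank to tip (either way round, within about 0.15 rad) and its centre over the middle of that line, 18 mm from the shank (within 2 mm along, 4 mm across): then it lifts straight off. Else it catches under the crook.
- grip (a point): Centre of the eye hook's square grip block (36 mm along x, 14 mm wide, 14 mm high), 7 mm above the underside, at x = -76 mm of the eye hook; axes as the eye hook. The centre of mass lies near the block's front end.
- tail (a point): Inside the eye hook's open tail hook (38 mm wide), on its axis at x = -134 mm, 4 mm above the underside; axes as the eye hook, whose end is at x = -141 mm.
- tray: Open grey plastic tray fixed on the mat, 230 (x) x 215 (y) x 35 mm high, walls 5 mm, floor 4 mm thick. Origin: centre of the underside. One long bay along its +y side, 220 x 100 mm inside; on the -y side an empty short bay (towards +x) 112 x 100 mm inside and a short bay (towards -x) 102 x 100 mm with two nuts in it.
- long_bay (a point): Centre of the floor of the long bay (long axis along x); axes as the tray.
- short_bay (a point): Centre of the floor of the empty short bay (112 mm along x, 100 mm along y); axes as the tray.
- spool: Bystander: small metal spool standing 90 to 115 mm behind the plate hook (seen from the robot), 42 mm across, 30 mm high. Origin under its centre.
- tape: Bystander: roll of orange tape lying on the mat near the robot, 90 mm across, 24 mm high. Origin under its centre.
- driver: Bystander: screwdriver, 190 mm long, lying at the far edge of the mat.
- nut_a: Bystander: steel nut, 26 mm across, 12 mm high, in the other short bay.
- nut_b: Bystander: a second nut like it, in the same bay.

How it is judged (in metres and radians):
On the way:
1. the eye hook is off the plate hook (eye centre more than 80 mm to the side of it, or over its top), which stands upright on the mat ((horizontal distance between eye_hook and plate_hook above 0.08 m or z of eye_hook in the frame of plate_hook above 0.056 m) and height (world z) of plate_hook below 0.012 m and angle between plate_hook's own z axis and vertical below 0.2 rad), for 0.2 s.
At the end, for the whole second after the job is handed in: Eye hook in the long bay (eye centre and tail both inside its walls, under 20 mm above its floor); plate hook in the empty short bay (origin inside its walls, under 10 mm above its floor, tilt under 0.2 rad); both released, slower than 0.02 m/s (x of eye_hook in the frame of long_bay between -0.112 and 0.112 m and y of eye_hook in the frame of long_bay between -0.05 and 0.05 m and z of each of eye_hook, tail in the frame of long_bay below 0.02 m and x of tail in the frame of long_bay between -0.112 and 0.112 m and y of tail in the frame of long_bay between -0.05 and 0.05 m and x of plate_hook in the frame of short_bay between -0.054 and 0.054 m and y of plate_hook in the frame of short_bay between -0.05 and 0.05 m and z of plate_hook in the frame of short_bay below 0.01 m and angle between plate_hook's own z axis and vertical below 0.2 rad and linear speed of each of eye_hook, plate_hook below 0.02 m/s); the robot touches nothing.
It fails at once if the plate hook is raised more than 20 mm off the mat while the eye hook is still caught on it (z of eye_hook in the frame of plate_hook between -0.005 and 0.045 m and horizontal distance between eye_hook and plate_hook below 0.032 m and height (world z) of plate_hook above 0.022 m).
It fails at once if the plate hook is tipped more than 0.6 rad (angle between plate_hook's own z axis and vertical above 0.6 rad).
It fails at once if the eye hook is dropped (moving faster than 0.8 m/s with no finger on it) (linear speed of eye_hook above 0.8 m/s and contact force between the fingers and eye_hook below 0.1 N).
It fails at once if the plate hook is dropped (moving faster than 0.8 m/s with no finger on it) (linear speed of plate_hook above 0.8 m/s and contact force between the fingers and plate_hook below 0.1 N).
It fails at once if a bystander (spool, tape, screwdriver, nut) is moved more than 30 mm (distance of any of spool, tape, driver, nut_a, nut_b from where it was at the start of the episode above 0.03 m).
It also fails if it takes over 72 s, if anything falls off the work surface, if the arm or the gripper's body presses on something with over 40 N, if the wrist force passes 120 N, or if a joint passes its speed limit or range.

## Working session

There is one attempt and no reset: what is moved stays moved. The work goes in short steps, each a Python script; the robot and the scene stay as the last script left them, time stands still between calls to the robot, and variables do not carry over. Pictures are saved under pics/ and viewed, at most 10 in all, crops included, and the job is handed in when it is done.

```bash
ls; mkdir -p pics
python3 - <<'E'
from plant import bot
import cv2,numpy as np
for n in ("scene","side","wrist"):
    im=bot.camera(n); cv2.imwrite(f"pics/{n}0.png",im[:,:,::-1])
    print(n,bot.get_calibration(n))
s=bot.read_state();print(s)
E
```

```text
pics
plant.py
scene {'fx': 442.1457563608861, 'fy': 442.1457563608861, 'cx': 324.551598449145, 'cy': 234.4525947632006, 'distortion': array([-0.08691106,  0.        ,  0.        ,  0.        ,  0.        ]), 'view': array([[ 1.86376147e-02,  9.99742404e-01, -1.29523815e-02,
        -9.09267665e+00],
       [-6.99220069e-01,  2.22927754e-02,  7.14558834e-01,
         3.54427873e+02],
       [ 7.14663512e-01, -4.26110715e-03,  6.99455437e-01,
        -1.16401182e+03],
       [ 0.00000000e+00,  0.00000000e+00,  0.00000000e+00,
         1.00000000e+00]])}
side {'fx': 500.9933360929457, 'fy': 500.9933360929457, 'cx': 322.2858373582399, 'cy': 240.00657296037926, 'distortion': array([-0.10250594,  0.        ,  0.        ,  0.        ,  0.        ]), 'view': array([[ 8.77608023e-01, -4.79343497e-01,  5.82844841e-03,
        -4.98538873e+02],
       [ 3.26088110e-01,  6.05843548e-01,  7.25685978e-01,
        -2.23150939e+02],
       [-3.51383982e-01, -6.34967249e-01,  6.88001374e-01,
        -8.04788241e+02],
       [ 0.00000000e+00,  0.00000000e+00,  0.00000000e+00,
         1.00000000e+00]]
[... 542 characters left out ...]
e+00]])}
{'t': 0.15, 'joint_pos': array([ 1.60110774e+00,  3.59193943e-01,  1.12878111e-02, -2.47624582e-04,
       -1.22414217e+00, -2.88126223e-01]), 'qvel': array([-0.00103331, -0.00297685,  0.0039099 ,  0.00056768, -0.00015731,
        0.00104628]), 'tau': array([-1.03629682e-03, -5.83273387e+01,  2.93295014e+01,  7.00117797e+00,
        8.86859576e-03, -1.04686369e-04]), 'tcp_pos': array([172.02116521, 652.32293277, 225.8656196 ]), 'eef_rot': array([ 9.91697321e-01, -1.28592451e-01, -1.57002423e-05,  6.36526077e-04]), 'contact_force': array([-0.01191846,  0.11473504, -0.90328307]), 'moment': array([-0.01734486, -0.01228801,  0.10993559]), 'finger_force': 0.0, 'width': 87.60362130900035}
```

View pics/scene0.png

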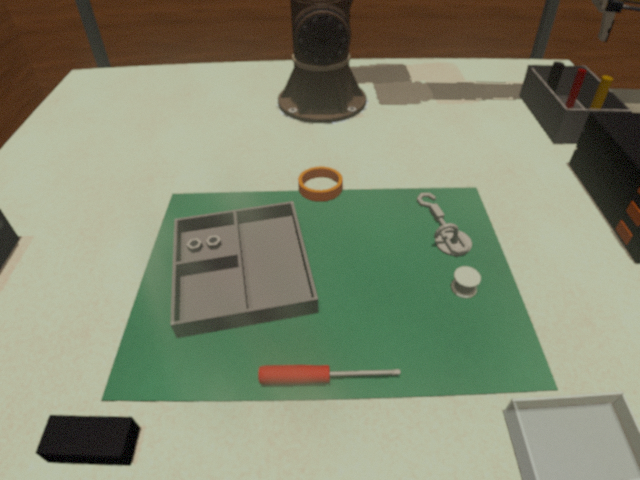

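View pics/side0.png

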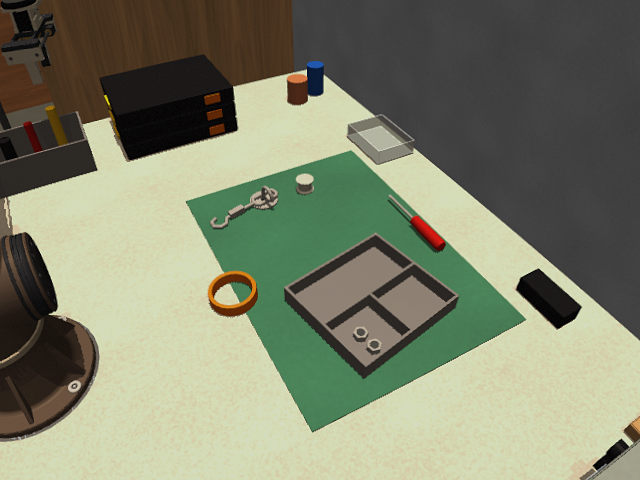

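The scene view shows the plate hook's foot at about (453,240), the eye hook's block at (437,212) and tail at (427,200), the spool at (466,282), and the tray with its long bay towards +y (right), corners at (175,220), (297,205), (314,302), (175,335). The side view agrees: hook at (265,200), tray centre at (372,305). I'll write the helpers and take wrist views above the hooks.

```bash
cat > h.py <<'E'
from plant import bot
import cv2, numpy as np
from scipy.spatial.transform import Rotation as R
def pose(name):
    """camera centre and camera->world rotation (OpenCV axes)"""
    c=bot.get_calibration(name); F=np.diag([1,-1,-1.])
    if name=="wrist":
        s=bot.read_state(); A=R.from_quat(s["eef_rot"]).as_matrix(); T=c["T_tool_cam"]
        return A@T[:3,3]+s["tcp_pos"], A@T[:3,:3]@F
    V=c["view"]; return -V[:3,:3].T@V[:3,3], V[:3,:3].T@F
def K(name):
    c=bot.get_calibration(name)
    return np.array([[c["fx"],0,c["cx"]],[0,c["fy"],c["cy"]],[0,0,1]]), c["distortion"]
def rays(name,px,P):
    k,d=K(name); u=cv2.undistortPoints(np.float64(px).reshape(-1,1,2),k,d)[:,0]
    return (P[1]@np.c_[u,np.ones(len(u))].T).T
def onz(name,px,z,P=None):
    P=P or pose(name); r=rays(name,px,P)
    return P[0]+r*((z-P[0][2])/r[:,2])[:,None]
def tri(*obs):
    """obs: (name,pixel,P); least-squares meeting point and residual"""
    A=np.zeros((3,3));b=np.zeros(3);L=[]
    for n,px,P in obs:
        r=rays(n,[px],P)[0]; r/=np.linalg.norm(r); M=np.eye(3)-np.outer(r,r); A+=M;b+=M@P[0];L.append((M,P[0]))
    x=np.linalg.solve(A,b); return x,[float(np.linalg.norm(M@(x-c))) for M,c in L]
def proj(name,X,P):
    k,d=K(name); r=P[1].T
    return cv2.projectPoints(np.float64(X).reshape(-1,3),cv2.Rodrigues(r)[0],-r@P[0],k,d)[0][:,0]
def down(yaw):
    """tool down; its x axis at world angle yaw, y axis at yaw-90deg"""
    c,s=np.cos(yaw),np.sin(yaw)
    return R.from_matrix(np.array([[c,s,0],[s,-c,0],[0,0,-1]])).as_quat()
def snap(name,f):
    P=pose(name); im=bot.camera(name)[:,:,::-1].copy(); cv2.imwrite(f"pics/{f}.png",im); return im,P
E
python3 - <<'E'
from h import *
np.set_printoptions(precision=1,suppress=True)
for n,px in (("scene",[(453,240),(437,212),(427,200),(466,287),(320,188)]),("side",[(265,203),(238,212),(220,220)])):
    print(n,onz(n,px,5))
# tray outer top corners at 37 in both
print(onz("scene",[(175,220),(295,204),(314,300),(175,327)],36)); print(onz("side",[(286,292),(376,235),(458,296),(364,366)],36))
print(R.from_quat(bot.read_state()["eef_rot"]).as_matrix())
for yaw in (-.26,0,1.57,-1.57,3.1):print(yaw,bot.solve_ik([500,200,300],down(yaw)))
E
```

```text
scene [[533.4 227.7   5. ]
 [457.9 214.1   5. ]
 [422.1 201.6   5. ]
 [640.1 224.9   5. ]
 [377.8  -7.1   5. ]]
side [[536.5 210.8   5. ]
 [471.3 210.5   5. ]
 [426.9 204.1   5. ]]
[[ 498.3 -266.9   36. ]
 [ 462.3  -53.1   36. ]
 [ 681.5  -18.7   36. ]
 [ 725.  -216.7   36. ]]
[[ 454.3  -72.6   36. ]
 [ 678.   -23.1   36. ]
 [ 720.1 -227.8   36. ]
 [ 495.7 -269.1   36. ]]
[[ 1.  -0.3 -0. ]
 [-0.3 -1.  -0. ]
 [ 0.   0.  -1. ]]
-0.26 [ 0.7  0.1 -0.2  0.  -1.3  0.6]
0 [ 0.7  0.1 -0.2  0.  -1.3  0.8]
1.57 [ 0.7  0.1 -0.2  0.  -1.3  2.4]
-1.57 [ 0.7  0.1 -0.2  0.  -1.3 -0.7]
3.1 [ 0.7  0.1 -0.2  0.  -1.3 -2.4]
```

Run:
```python
from h import *
import pickle
D={}
bot.move_ptp([500,215,180],down(0)); 
for i,(x,y) in enumerate([(500,215),(500,150),(500,280)]):
    bot.line_to([x,y,120]); bot.pause(.3); D[i]=snap("wrist",f"w{i}")
pickle.dump(D,open("w.pkl","wb"))
a=D[1][0][60:420,150:640];
cv2.imwrite("pics/w1c.png",cv2.resize(D[1][0],(800,600),interpolation=cv2.INTER_CUBIC))
cv2.imwrite("pics/w0c.png",cv2.resize(D[0][0],(800,600),interpolation=cv2.INTER_CUBIC))
print(bot.read_state()["t"])
```

```text
5.3333
```

View pics/w0c.png

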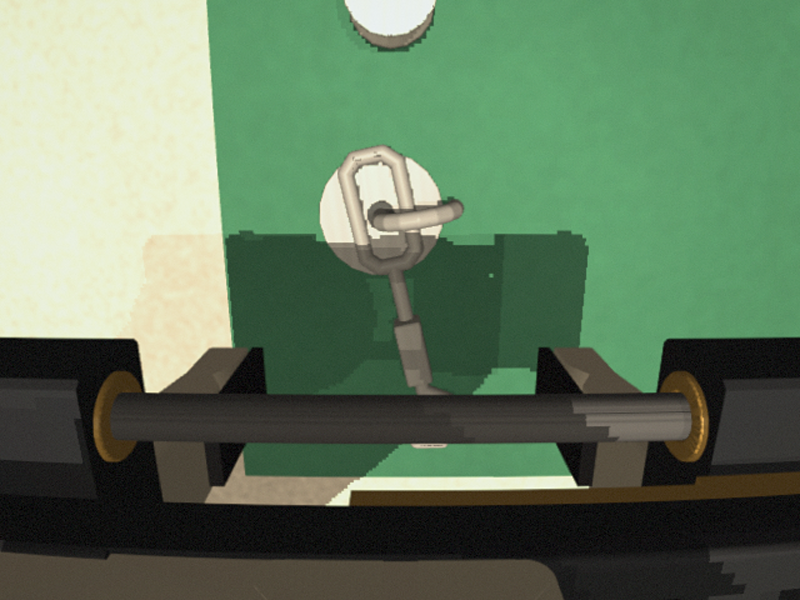

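View pics/w1c.png

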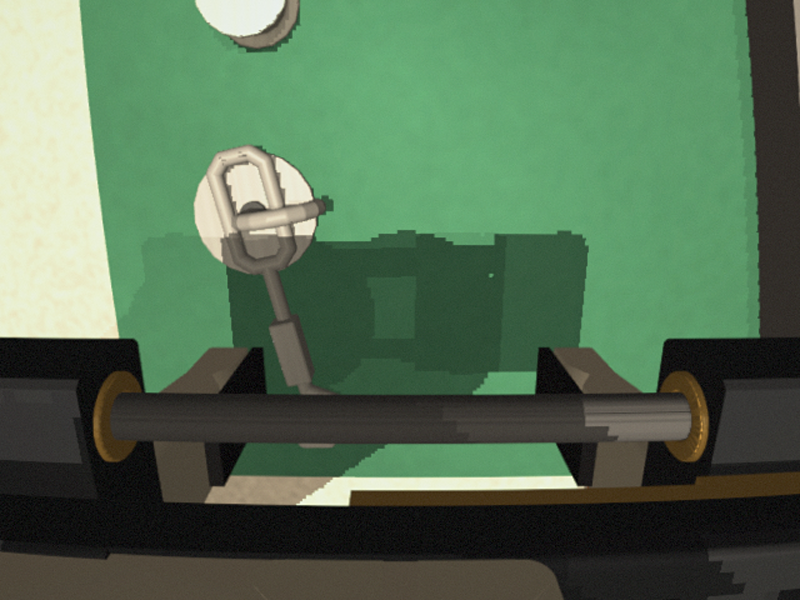

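Wrist views (800×600 scale): the foot is centred near (381,214), with the crook pointing right (world −y) from the shank at (380,212) to its tip at (458,208). The eye is almost square across the crook, from (375,147) to (388,275), and the block is at (405–420,322–385). The crook and eye are therefore about 1.5 rad apart. I'll zoom in on two views to measure them.

Run:
```python
from h import *
import pickle
D=pickle.load(open("w.pkl","rb"))
out=[]
for i,x0 in ((1,140),(2,340)):
    c=cv2.resize(D[i][0][108:318,x0:x0+140],None,fx=2.85,fy=2.85,interpolation=cv2.INTER_CUBIC)
    for k in range(0,140,10): cv2.line(c,(int(k*2.85),0),(int(k*2.85),10 if k%50 else 20),(0,0,255),1)
    for k in range(2,210,10): cv2.line(c,(0,int(k*2.85)),(10 if (k+108)%50 else 20,int(k*2.85)),(0,0,255),1)
    out.append(c)
cv2.imwrite("pics/z12.png",np.hstack(out)); print(out[0].shape)
```

```text
(598, 399, 3)
```

View pics/z12.png

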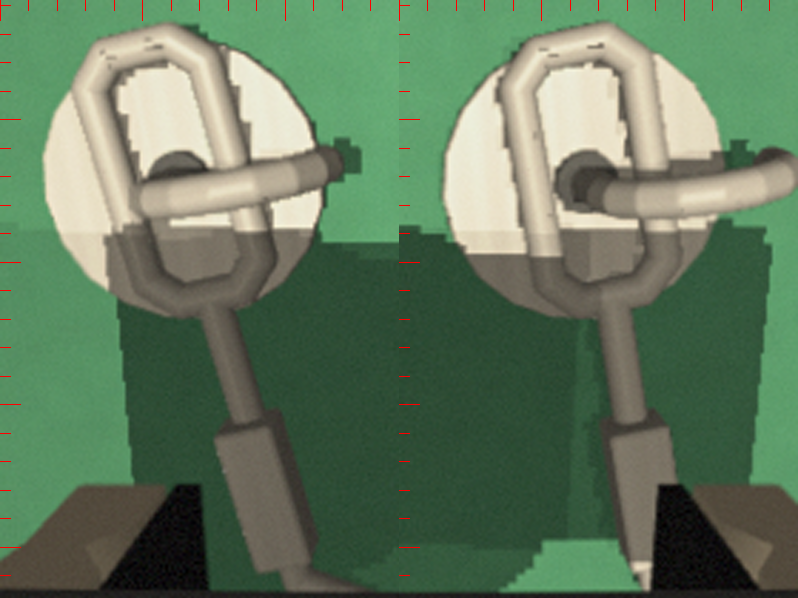

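The zoom shows the foot circles centred at (183,178) left and (582,178) right. The eye centre is about (177,168) left and (592,168) right. The crook's crown mid is (235,190) left and (705,198) right, with tip ends at (330,163) and (785,160). The block's top-face corners are also clear. I'll triangulate these.

```bash
cat > meas.py <<'E'
from h import *
import pickle
np.set_printoptions(precision=1,suppress=True)
D=pickle.load(open("w.pkl","rb")); P1,P2=D[1][1],D[2][1]
def g(a,b):
    a=(a[0]/2.85+140,a[1]/2.85+108); b=((b[0]-399)/2.85+340,b[1]/2.85+108)
    return tri(("wrist",a,P1),("wrist",b,P2))
pts=dict(foot=((183,178),(582.5,178)),footL=((43,175),(443,175)),footR=((323,175),(722,175)),eye=((177,167.5),(592,167.5)),ej=((215,310),(612,310)),
 bTL=((215,436),(605,432)),bTR=((274,426),(666,427)),bBL=((258,568),(625,560)),crown=((235,190),(705,198)),tip=((332,163),(785,160)))
r={}
for k,v in pts.items(): r[k],e=g(*v); print(k,r[k],np.round(e,1))
for a,b in (("eye","ej"),("bTL","bBL"),("crown","tip"),("foot","tip"),("foot","crown")):
    d=r[b]-r[a]; print(a,b,np.hypot(d[0],d[1]),np.arctan2(d[1],d[0]))
E
python3 meas.py
python3 - <<'E'
from h import *
np.set_printoptions(precision=2,suppress=True)
print(bot.read_state()["tcp_pos"])
c,ey=np.array([533,222]),0
for y in (.17,.9,1.74): print(y,bot.solve_ik([460,215,10],down(y)),bot.solve_ik([530,126,10],down(y)))
E
```

```text
foot [539.1 225.6   4.8] [0. 0.]
footL [540.1 257.2   6.4] [0.2 0.2]
footR [539.8 193.7   4.8] [0.2 0.2]
eye [542.3 224.9  11.5] [0. 0.]
ej [510.  218.6  10.8] [0. 0.]
bTL [481.7 219.4  15. ] [0.5 0.5]
bTR [483.7 205.5  15.5] [0.1 0.1]
bBL [447.9 211.9  12.4] [0.9 0.9]
crown [539.7 206.7  36. ] [0.7 0.7]
tip [545.4 188.1  28.4] [0.5 0.5]
eye ej 32.93946971253299 -2.9478903932482257
bTL bBL 34.60601599183867 -2.9241983692798352
crown tip 19.48403981007928 -1.2718069387648614
foot tip 38.02792918625432 -1.4043856388054194
foot crown 18.89127609471844 -1.541150072672303
[500.1  279.63 120.17]
0.17 [ 0.82  0.34 -0.61  0.   -0.62  0.92] [ 0.59  0.39 -0.53  0.   -0.65  1.15]
0.9 [ 0.82  0.34 -0.61  0.   -0.62  1.65] [ 0.59  0.39 -0.53  0.   -0.65  1.88]
1.74 [ 0.82  0.34 -0.61  0.   -0.62  2.49] [ 0.59  0.39 -0.53  0.   -0.65  2.72]
```

Measured: foot centre (539.5,225.5) with its top at z≈5, so the mat is at z≈0. The eye hook's x axis points along 0.20 rad and its block centre is near (466,209). The crook points along about −1.40 rad. The plan is to grip the block, raise it 2 mm, and swing the eye about +1.5 rad around the shank, which gives the second alignment. Then I'll look again before lifting.

```bash
cat >> h.py <<'E'
def ori(yaw,pitch=0.):
    return (R.from_euler("z",yaw)*R.from_euler("y",-pitch)*R.from_quat(down(0))).as_quat()
def rot(a): return np.array([[np.cos(a),-np.sin(a)],[np.sin(a),np.cos(a)]])
def tcp_for(s,psi,e,G=-76.):
    """TCP xy putting the shank (world s) at e in the eye frame, eye x axis along psi, G = tool x in the eye frame"""
    return np.array(s)+rot(psi)@(np.array([G,0])-np.array(e))
E
python3 - <<'E'
from h import *
np.set_printoptions(precision=2,suppress=True)
p=(466,209.2); q=ori(.2,.05)
bot.move_gripper(50)
bot.move_ptp([*p,60],q); bot.line_to([*p,3],80)
f0=bot.read_state()["contact_force"]
bot.move_gripper(0,40); s=bot.read_state(); print(s["t"],s["width"],s["finger_force"],s["contact_force"],f0,s["tcp_pos"])
bot.line_to([*p,5.5],20); s=bot.read_state(); print(s["contact_force"],s["width"])
# rotate about the shank
S=np.array([539.5,225.5]); psi0=.2; e0=np.array([-2.,0])
n=10
for i in range(n+1):
    a=i/n; psi=psi0+a*1.54; e=e0*(1-a)+np.array([17,0])*a
    bot.line_to([*tcp_for(S,psi,e),5.5],70,ori(psi,.05))
    s=bot.read_state(); print(i,s["contact_force"],s["moment"],s["width"])
bot.pause(.3); im,P=snap("wrist","r0"); print(s["t"],s["tcp_pos"],s["joint_pos"])
cv2.imwrite("pics/r0z.png",cv2.resize(im[60:300,180:460],None,fx=2.5,fy=2.5,interpolation=cv2.INTER_CUBIC))
E
```

```text
8.175 13.766025249232182 39.98432099819183 [-0.   -0.98  1.11] [ 0.11 -0.04  0.33] [466.   209.11   3.02]
[-0.12  0.   -1.62] 13.220652630909617
0 [-0.35  0.12 -1.34] [-0.05  0.19 -0.01] 13.687790461120889
1 [ 0.02 -0.36 -1.48] [-0.14  0.18 -0.  ] 14.132709481030734
2 [ 0.32  0.3  -1.89] [-0.13  0.18 -0.02] 13.208085108638503
3 [-0.19 -0.   -1.78] [-0.19  0.17  0.04] 13.360224788422327
4 [-0.13 -0.61 -1.59] [-0.23  0.11 -0.08] 13.959317533442945
5 [-0.64  0.57 -1.79] [-0.25  0.06  0.02] 13.61459027606898
6 [ 0.24  0.21 -1.64] [-0.27  0.    0.03] 13.499216893558879
7 [-0.52 -0.38 -1.82] [-0.29  0.05 -0.01] 13.90879175067913
8 [ 0.58 -0.27 -1.54] [-0.27 -0.05  0.03] 13.915346749081417
9 [ 0.07 -0.16 -1.25] [-0.32 -0.08 -0.03] 13.604024859440266
10 [-0.89  0.01 -2.13] [-0.29 -0.18 -0.01] 13.559804659522111
12.0667 [554.41 133.79   5.29] [ 0.55  0.43 -0.44 -0.07 -0.68  2.82]
```

View pics/r0z.png

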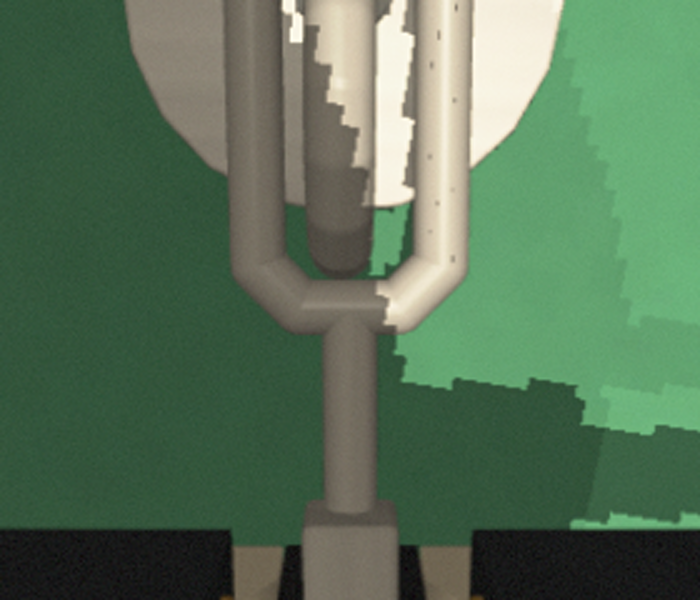

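The crook now lies along the eye: its bar is at x≈340 against the eye's axis at x≈349, and its tip end at y≈275 just clears the eye's inner end at y≈280. I need the upper part of the same picture, and a second one from 2 mm away isn't needed yet.

Run:
```python
import cv2
im=cv2.imread("pics/r0.png")[0:200,220:420]
cv2.imwrite("pics/r0y.png",cv2.resize(im,None,fx=3,fy=3,interpolation=cv2.INTER_CUBIC))
```

```text
(no output)
```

View pics/r0y.png

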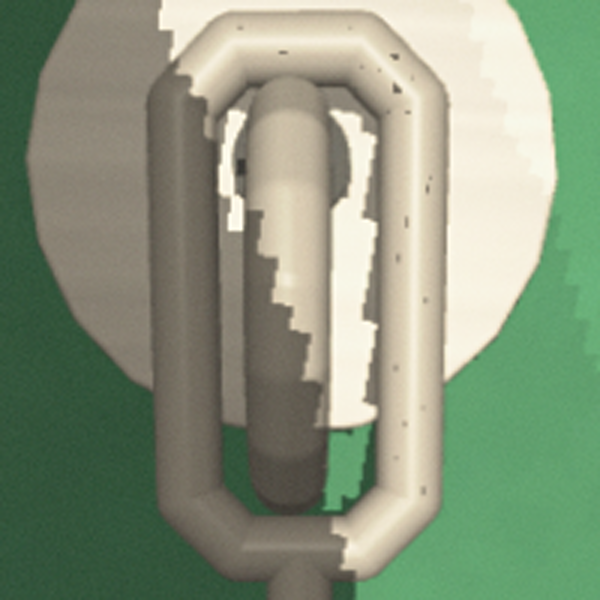

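The upper part shows the foot centre at about (291,165), the eye opening from x 218 to 380 and y 80 to 517, the crook's midline at x≈287 and its tip end at (287,510). I'll convert these to offsets in the eye frame.

Run:
```python
from h import *
np.set_printoptions(precision=1,suppress=True)
P=pose("wrist"); psi=1.74; s=bot.read_state()
def w(x,y,z): return onz("wrist",[(x/3+220,y/3)],z,P)[0]
E=tcp=s["tcp_pos"][:2]+rot(psi)@[76,0]
for n,x,y,z in (("foot",291,165,5),("footL",27,165,5),("footR",555,165,5),("eyeFar",299,80,11.5),("eyeNear",299,517,11.5),("eyeL",218,300,11.5),("eyeR",380,300,11.5),
   ("tip",287,470,24),("tipend",287,510,24),("crownmid",286,300,48),("crownfar",290,110,40),("crownnear",287,420,40)):
    p=w(x,y,z); print(n,p[:2],rot(psi).T@(p[:2]-E))
```

```text
foot [538.9 226. ] [17.5  0.3]
footL [507.4 220.8] [17.8 32.2]
footR [570.3 231.5] [ 17.7 -31.7]
eyeFar [538.5 234.2] [25.7 -0.7]
eyeNear [546.9 184.8] [-24.4  -0.7]
eyeL [533.2 208.3] [1.  8.8]
eyeR [552.  211.5] [  1.  -10.2]
tip [544.5 190.6] [-18.3   0.6]
tipend [545.3 186.3] [-22.7   0.7]
crownmid [542.  206.5] [-2.2  0.5]
crownfar [539.3 224.5] [16.   0.1]
crownnear [543.8 196. ] [-12.9   0.5]
```

Relative to the eye as seen, the shank is at (16.9, 1.0) where (18, 0) is wanted, and the crook is aligned within about 0.02 rad. I'll correct by (−1.1, +1.0) mm and lift in steps while watching the force.

Run:
```python
from h import *
np.set_printoptions(precision=2,suppress=True)
psi=1.74; s=bot.read_state(); p=s["tcp_pos"][:2]+rot(psi)@[-1.1,1.0]; q=ori(psi,.05)
bot.line_to([*p,5.5],20,q)
f0=bot.read_state()["contact_force"]; ok=True
for z in range(9,66,4):
    bot.line_to([*p,z],40,q); f=bot.read_state()["contact_force"]-f0; print(z,f)
    if np.abs(f).max()>3: ok=False; print("STOP"); break
if ok: bot.line_to([*p,110],100,q)
bot.pause(.2); im,P=snap("side","l0"); print(bot.read_state()["t"],bot.read_state()["contact_force"])
a=im[120:290,150:350]; b=snap("scene","l1")[0][120:290,360:560]
cv2.imwrite("pics/l.png",np.hstack([cv2.resize(c,(400,340)) for c in (a,b)]))
```

```text
9 [0.3  0.21 0.29]
13 [ 0.04 -0.71 -0.74]
17 [-0.17 -0.18  0.08]
21 [-0.03 -0.64  0.48]
25 [ 0.04 -0.56  0.98]
29 [ 0.59  0.27 -0.26]
33 [ 0.66 -0.18 -0.3 ]
37 [0.48 0.4  0.87]
41 [ 1.35 -0.83 -0.68]
45 [ 0.83 -0.61 -0.2 ]
49 [-0.09 -0.77 -0.15]
53 [ 0.18 -0.15  0.39]
57 [ 0.59 -0.54  0.09]
61 [ 0.61 -0.42  0.28]
65 [ 0.29 -0.68  0.56]
17.2667 [-0.23 -0.04 -2.15]
```

View pics/l.png

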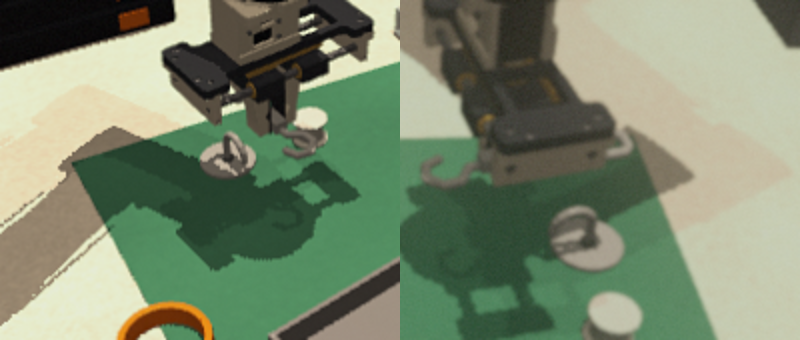

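The eye hook is off: the left half shows it held clear, and in both halves the plate hook stands upright on the mat. Next I'll get the tray's corners from contours in both fixed views.

Run:
```python
from h import *
np.set_printoptions(precision=1,suppress=True)
C={}
for n,seed in (("scene",(270,260)),("side",(340,280))):
    im=cv2.imread(f"pics/{n}0.png"); hsv=cv2.cvtColor(im,cv2.COLOR_BGR2HSV)
    m=((hsv[...,0]<55)|(hsv[...,0]>95)|(hsv[...,1]<70)).astype(np.uint8); m=cv2.morphologyEx(m,cv2.MORPH_OPEN,np.ones((3,3)))
    k,l=cv2.connectedComponents(m); c=cv2.findContours((l==l[seed[1],seed[0]]).astype(np.uint8),0,2)[0]
    c=max(c,key=cv2.contourArea); h=cv2.convexHull(c); a=cv2.approxPolyDP(h,4,True)[:,0]; print(n,cv2.contourArea(c),a.tolist())
```

```text
scene 306028.5 [[639, 0], [639, 479], [0, 479], [0, 0]]
side 13683.0 [[377, 233], [458, 296], [454, 308], [363, 377], [285, 300], [284, 286]]
```

Run:
```python
from h import *
np.set_printoptions(precision=1,suppress=True)
im=cv2.imread("pics/scene0.png"); hsv=cv2.cvtColor(im,cv2.COLOR_BGR2HSV)
m=((hsv[...,0]<55)|(hsv[...,0]>95)|(hsv[...,1]<70)).astype(np.uint8); m[:198]=0;m[345:]=0;m[:,:165]=0;m[:,330:]=0
k,l=cv2.connectedComponents(m); c=max(cv2.findContours((l==l[260,270]).astype(np.uint8),0,2)[0],key=cv2.contourArea)
print(cv2.approxPolyDP(cv2.convexHull(c),3,True)[:,0].tolist())
Ps,Pd=pose("scene"),pose("side")
h={"A":((296.5,203.5),(284.5,287)),"B":((315,297),(377,233.5)),"C":((174,326),(458.5,296)),"D":((175,219),(364,366))}
X={k:tri(("scene",a,Ps),("side",b,Pd)) for k,(a,b) in h.items()}
for k in X: print(k,X[k][0],np.round(X[k][1],1))
for k,(a,b) in h.items(): print(k,onz("scene",[a],35)[0],onz("side",[b],35)[0])
```

```text
[[292, 200], [318, 297], [317, 311], [177, 338], [169, 324], [165, 301], [165, 219], [217, 198]]
A [457.9 -53.   30.8] [3. 3.]
B [679.9 -19.3  38.3] [2.7 2.7]
C [ 722.3 -222.9   31.6] [3.3 3.3]
D [ 495.6 -268.3   35.5] [0.7 0.7]
A [459.8 -50.5  35. ] [457.4 -59.9  35. ]
B [675.2 -17.3  35. ] [682.8 -19.5  35. ]
C [ 722.6 -218.9   35. ] [ 721.7 -227.6   35. ]
D [ 494.5 -268.    35. ] [ 496.1 -268.6   35. ]
```

The tray centre is about (589,−141) at 0.18 rad, with its rim at z≈34, which agrees with the text. The long bay centre is (579.5,−89) and the short bay centre (651,−183). Now I'll carry the eye hook over and set it down by feel.

```bash
cat >> h.py <<'E'
def feel_down(p,q,z,zmin,step=.7,F=2.):
    """lower from z in small steps until the tool is pushed up by F; returns the height"""
    bot.pause(.2); f0=np.mean([bot.read_state()["contact_force"][2] for _ in range(3)])
    while z>zmin:
        z-=step; bot.line_to([*p,z],15,q); f=bot.read_state()["contact_force"][2]-f0
        if f>F: break
    return z,f
T=np.array([588.9,-140.9]); A=.18
LONG=T+rot(A)@[0,52.5]; SHORT=T+rot(A)@[54,-52.5]
E
python3 - <<'E'
from h import *
np.set_printoptions(precision=2,suppress=True)
p=LONG+rot(A)@[-21.5,0]; q=ori(A)
bot.line_to([545,30,115],160,ori(.9,.03)); bot.line_to([*p,115],160,q); bot.line_to([*p,45],120); bot.line_to([*p,14],60)
print(feel_down(p,q,14,2))
bot.move_gripper(32); bot.pause(.2)
s=bot.read_state(); print(s["t"],s["tcp_pos"],s["contact_force"])
bot.line_to([*p,130],150)
bot.line_to([500,225,130],220,ori(0)); bot.line_to([500,160,130],150); bot.pause(.3)
import pickle
D={1:snap("wrist","p1")}; bot.line_to([500,290,130],180); bot.pause(.3); D[2]=snap("wrist","p2")
pickle.dump(D,open("p.pkl","wb"))
sc=snap("scene","p3")[0][190:350,160:330]
cv2.imwrite("pics/pp.png",np.hstack([cv2.resize(c,(266,600 if 0 else 400),interpolation=cv2.INTER_CUBIC) for c in (D[1][0][90:240,130:230],D[2][0][90:240,330:430],sc)]))
print(bot.read_state()["t"])
E
```

```text
(5.600000000000005, np.float64(8.542260668480786))
24.6167 [559.34 -93.2    6.33] [-0.33 -1.52  5.11]
29.425
```

View pics/pp.png

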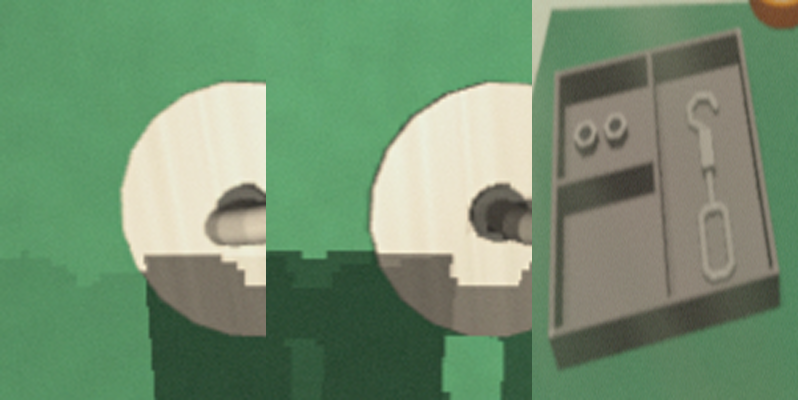

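The right panel shows the eye hook flat in the long bay, well inside its walls. The left panels show the plate hook still standing; its foot is cut by the crop, so I'll fit it numerically in the full pictures.

Run:
```python
from h import *
import pickle
np.set_printoptions(precision=2,suppress=True)
D=pickle.load(open("p.pkl","rb")); o=[];t=[]
for i,(im,P) in D.items():
    hsv=cv2.cvtColor(im,cv2.COLOR_BGR2HSV); m=((hsv[...,1]<75)).astype(np.uint8)
    g=proj("wrist",[539,226,5],P)[0]; m[:int(g[1])-60]=0; m[int(g[1])+58:]=0; m[:,:max(0,int(g[0])-65)]=0; m[:,int(g[0])+90:]=0
    k,l,st,_=cv2.connectedComponentsWithStats(m); j=1+np.argmax(st[1:,4]); c=max(cv2.findContours((l==j).astype(np.uint8),0,1)[0],key=cv2.contourArea)[:,0]
    h=c[c[:,0]<c[:,0].min()+50].astype(np.float32)
    e=cv2.fitEllipse(h.reshape(-1,1,2)); far=c[c[:,0]>c[:,0].max()-3].mean(0); print(i,g,st[j],e,far)
    o.append(("wrist",e[0],P)); t.append(("wrist",far,P))
F=tri(*o); print(F); tp=tri(*t); print(tp)
for i,a in enumerate(o): print(onz("wrist",[a[1]],5,a[2]), onz("wrist",[t[i][1]],24,a[2]))
```

```text
1 [222.29 168.79] [ 175  120  105   97 7397] ((222.1119842529297, 167.74237060546875), (92.81108093261719, 96.8582992553711), 144.05914306640625) [278.11 163.  ]
2 [415.63 168.94] [ 368  120  125   97 7722] ((415.2178955078125, 167.7235870361328), (91.49893951416016, 97.03479766845703), 36.1440544128418) [490.9 166.5]
(array([539.69, 226.2 ,   4.48]), [0.053742379245093314, 0.0537423792449165])
(array([544.76, 186.  ,  32.33]), [0.7503044020568004, 0.7503044020569303])
[[539.7  226.08   5.  ]] [[544.65 186.8   24.  ]]
[[539.81 226.32   5.  ]] [[543.09 182.61  24.  ]]
```

Run:
```python
from h import *
np.set_printoptions(precision=2,suppress=True)
th=-1.43; F=np.array([539.7,226.2]); g=rot(th)@[4,0]; p=F+g; q=ori(th)
bot.line_to([*p,130],180,q); bot.line_to([*p,75],120); bot.line_to([*p,18],70)
bot.move_gripper(0,50); s=bot.read_state(); print(s["t"],s["width"],s["finger_force"],s["contact_force"])
bot.line_to([*p,25],30); s=bot.read_state(); print(s["width"],s["contact_force"])
bot.line_to([*p,100],120)
th2=A-np.pi/2; p2=SHORT+rot(th2)@[4,0]; q2=ori(th2)
bot.line_to([600,20,110],180,q2); bot.line_to([*p2,110],180); s=bot.read_state(); print(s["width"],s["contact_force"])
bot.line_to([*p2,45],100); bot.line_to([*p2,29],50)
print(feel_down(p2,q2,29,19.5)); print(bot.read_state()["contact_force"],bot.read_state()["t"])
a=snap("scene","q0")[0]; b=snap("side","q1")[0]
cv2.imwrite("pics/q.png",np.hstack([cv2.resize(a[180:360,150:340],(400,380)),cv2.resize(b[220:390,280:470],(400,380))]))
```

```text
33.125 6.958801119306408 49.99864652752876 [-3.34  0.02  3.15]
7.2489531910499005 [-0.68  0.55 -3.96]
6.994722588054597 [ 0.22 -0.7  -1.93]
(22.000000000000007, np.float64(2.828061447592577))
[-0.22  0.55  0.35] 40.9083
```

View pics/q.png

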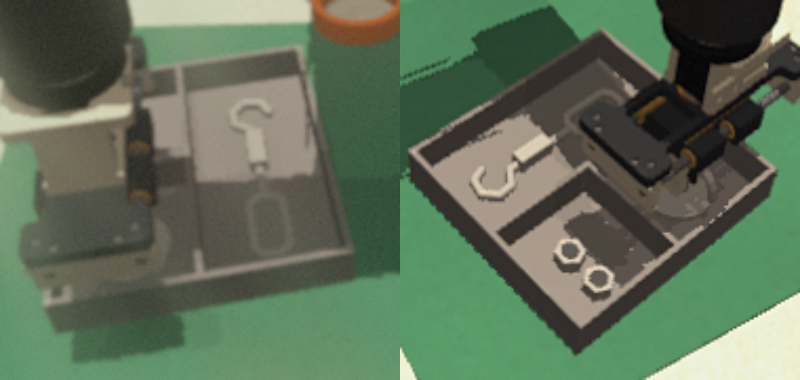

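The right half shows the foot inside the empty short bay, and contact came at 22 mm, which is the grasp height plus the 4 mm floor. I'll release, back off, and check numerically.

Run:
```python
from h import *
np.set_printoptions(precision=1,suppress=True)
bot.move_gripper(34); bot.pause(.3); p=bot.read_state()["tcp_pos"]
bot.line_to([*p[:2],60],60); bot.line_to([*p[:2],160],120); bot.line_to([480,120,220],250); bot.pause(.3)
s=bot.read_state(); print(s["t"],s["contact_force"],s["width"])
o=[]
for n in ("scene","side"):
    im,P=snap(n,n+"9"); d=cv2.absdiff(im,cv2.imread(f"pics/{n}0.png")).max(2)
    # short bay interior at floor height
    c=np.array([[x,y] for x,y in ((-52,-48),(52,-48),(52,48),(-52,48))]); X=[[*(SHORT+rot(A)@v),8] for v in c]
    m=np.zeros(d.shape,np.uint8); cv2.fillPoly(m,[np.int32(proj(n,X,P))],1)
    k=((d>25)&(m>0)).astype(np.uint8); l=cv2.connectedComponentsWithStats(k); j=1+np.argmax(l[2][1:,4]); print(n,l[2][j],l[3][j])
    w=onz(n,[l[3][j]],14,P)[0][:2]; print("in short bay:",rot(A).T@(w-SHORT), "expected box",
      cv2.boundingRect(np.float32(proj(n,[[*(SHORT+32*np.array([np.cos(a),np.sin(a)])),9] for a in np.linspace(0,6.28,40)],P))))
    big=(d>40).astype(np.uint8); L=cv2.connectedComponentsWithStats(big); print([tuple(r) for r in L[2][1:] if r[4]>40])
```

```text
45.6417 [-0.2 -1.  -0. ] 34.05648731509312
scene [192 281  39  31 627] [213.8 298.1]
in short bay: [7.1 6.1] expected box (190, 281, 41, 33)
[(np.int32(349), np.int32(0), np.int32(116), np.int32(128), np.int32(4714)), (np.int32(386), np.int32(0), np.int32(72), np.int32(22), np.int32(1050)), (np.int32(605), np.int32(0), np.int32(21), np.int32(12), np.int32(172)), (np.int32(272), np.int32(9), np.int32(24), np.int32(52), np.int32(696)), (np.int32(602), np.int32(75), np.int32(11), np.int32(6), np.int32(51)), (np.int32(358), np.int32(83), np.int32(18), np.int32(14), np.int32(167)), (np.int32(458), np.int32(82), np.int32(65), np.int32(19), np.int32(1009)), (np.int32(377), np.int32(89), np.int32(13), np.int32(16), np.int32(149)), (np.int32(558), np.int32(95), np.int32(10), np.int32(9), np.int32(56)), (np.int32(340), np.int32(106), np.int32(146), np.int32(148), np.int32(7474)), (np.int32(436), np.int32(218), np.int32(36), np.int32(34), np.int32(554)), (np.int32(438), np.int32(243), np.int32(12), np.int32(10), np.int32(75))]
side [394 290  37  29 781] [411.5 304.4]
in short bay: [-4.2 -6.3] e
[... 510 characters left out ...]
7), np.int32(28), np.int32(396)), (np.int32(0), np.int32(186), np.int32(299), np.int32(148), np.int32(12569)), (np.int32(127), np.int32(257), np.int32(33), np.int32(34), np.int32(67)), (np.int32(313), np.int32(260), np.int32(73), np.int32(47), np.int32(415)), (np.int32(0), np.int32(274), np.int32(10), np.int32(10), np.int32(61)), (np.int32(395), np.int32(290), np.int32(36), np.int32(29), np.int32(679)), (np.int32(0), np.int32(320), np.int32(41), np.int32(45), np.int32(266)), (np.int32(71), np.int32(336), np.int32(13), np.int32(30), np.int32(196)), (np.int32(29), np.int32(380), np.int32(48), np.int32(47), np.int32(527)), (np.int32(11), np.int32(413), np.int32(18), np.int32(12), np.int32(98))]
```

In both views the plate hook's outline matches its expected box within 2 pixels, so it stands in the bay. The robot is clear, so I'm handing in.

```bash
python3 -c "
from plant import bot
print(bot.close_job())"
```

```text
the job is handed in; nothing more can be done
None
```

I freed the eye hook and set it flat in the long bay, stood the plate hook on its foot in the empty short bay, and handed the job in at about 46 s; the hand-in call returned no verdict.

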